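Sort the issue tools and show the hammer to the inspection camera

TASK

Tool check at the training workshop: first lay the loose screwdriver in the tray that already holds a screwdriver and the loose spanner in the tray that already holds a spanner, without dropping them or disturbing the other things on the bench. Then pick up the hammer and hold it still in the air over the upward-looking inspection camera: hammer level and flat just as it lay, centre of its head straight above the middle of the window and about 15 cm above it, handle square to the lamp bar and pointing away from it. Finish while holding it there: do not put it down or let go.

Things in the scene. Friction and masses are not known exactly. Their poses are not given: they have to be found in the camera images.
- driver: the loose screwdriver, lying on the bench along its x, tip at +x, roughly away from the robot: 145 mm long, square green handle 26 x 26 mm from x = -58 to 23 mm, then a thin blade 8 mm across to x = 89. Origin on the underside of the handle, near the centre of mass; z up. About 0.09 kg
- driver_tip (a point): tip of the loose screwdriver, 13 mm above its underside
- driver_butt (a point): butt end of the loose screwdriver's handle, 13 mm above its underside
- spanner: the loose steel spanner, lying flat along its x, open jaw (28 mm wide) at +x, roughly away from the robot, ring (26 mm across) at -x: 150 mm long, 8 mm thick, straight shank 14 mm wide from x = -45 to 45. Origin under the middle of the shank; z up. About 0.09 kg
- spanner_jaw (a point): jaw end of the loose spanner, at mid thickness
- spanner_ring (a point): ring end of the loose spanner, at mid thickness
- hammer: the only hammer, wooden handle, lying flat along its x, steel head at +x, roughly away from the robot. Head 22 (x) x 80 (y) x 22 mm high, centre x = 50, z = 11. Neck 22 wide, 16 thick (centre z = 11) from x = 39 to -56, then a grip 28 x 22 to x = -166. Origin at underside level, 50 mm behind the head's centre: good to grip across y, within 30 mm of the centre of mass. z up. 0.25-0.45 kg
- hammer_head (a point): centre of the hammer's head, 50 mm ahead of the hammer's origin along its x and 11 mm above its underside
- driver_tray: grey open tray, the one with a screwdriver already in it; fixed. Outside 140 (x) x 210 (y) x 40 mm high, walls and floor 5 mm; origin centre of the underside. Its screwdriver lies along y at x = -45 mm; x from -30 to 65 is free. Its x points roughly away from the robot. The two trays and the camera stand at the left, right and back, in any arrangement
- spanner_tray: grey open tray for spanners, the one with a spanner already in it; fixed, same size as the other tray. The spanner that belongs in it lies along the tray's y at about x = -45 mm; x from -30 to 65 is free. Its x points roughly away from the robot
- camera: upward-looking inspection camera, fixed: grey block 140 (x) x 100 (y) mm, 50 mm high to the flat black window on top, with a white lamp bar 92 mm long, 14 wide, standing 12 mm above the window along its +x edge. Origin centre of the underside; +x points from the window to the lamp bar, roughly away from the robot
- camera_window (a point): centre of the camera's window with the round lens, on the top face, 50 mm above the bench
- socket: a steel socket, upright ring 24 mm across and 28 mm high, beside the hammer's handle, about 55 mm behind and 50 mm to the left of the hammer's origin; a bystander, origin centre of the underside
- nut: a round steel nut 24 mm across and 12 mm high on the bench, about 35 mm to the left of the loose screwdriver's blade; a bystander, origin centre of the underside
- offcut: a wooden offcut 40 x 30 x 22 mm at the left front of the bench; a bystander, origin centre of the underside
- sanding_block: a cork block 70 x 35 x 30 mm at the right front of the bench; a bystander, origin centre of the underside
Mind the look-alikes: they are no part of the job. Leave any brown look-alike of the driver alone.

How it is judged:
By the outcome, as a careful person would: the job done as asked, in the order asked, and still so for the second after the job is handed in, while the arm keeps its last pose, push and grip.
It also fails if it takes over 72 s, if anything falls off the work surface, if the arm or the gripper's body presses on something with over 40 N, if the wrist force passes 120 N, or if a joint passes its speed limit or range.

ROBOT

A 6-joint arm with a two-finger parallel gripper is mounted at the origin on the work surface. World frame = base frame: x ahead of the robot, y to its left, z up, the work surface at z = 0. Lengths are in m, angles in rad, forces in N, time in s.
With the tool pointing down it reaches from about 0.225 to 0.875 m from the base axis. Payload 3.4 kg.
Tool frame: the origin (TCP) lies midway between the tips of the shut fingers; the grasp point (between the pads) lies 19 mm behind it; x points along the fingers, y is the direction in which the jaws open and shut, and the axes are right-handed (so a half turn about x gives the same grasp; the last joint's range is limited). The gripper opens to 85 mm and grips with 20 to 120 N. Pads are 22 mm wide; open, the fingers measure 114 mm over their backs; the gripper's body (76 mm by 85 mm) begins 54 mm behind the grasp point. The pads swing forward as they close: fully open they stand 13 mm farther back than shut.
Start: joints at [1.046, 0.276, 1.505, -0, 1.361, -0.121], TCP at [0.226, 0.529, 0.231] pointing down, gripper open.
Joint ranges: [-2.89, 2.89], [-0.75, 2.08], [0.22, 2.7], [-1.18, 4.32], [0.11, 2.71], [-2.7, 2.7]. Speed limits (rad/s): [2.57, 2.57, 3.14, 3.14, 3.14, 3.14].

INTERFACE

Orientations are given as a unit quaternion [w, x, y, z].
In Python, from rig import manip, get_image, get_calibration, ticket gives the robot as it stands. The module is installed in compiled form; this text tells all that it offers.
- The arm moves only by the tool arm_command, never from a script. Its argument "series" is text: rows parted by semicolons, each of 7 numbers parted by spaces: the shift along the tool's x, y, z in units of 0.1 m (1.0 is 0.1 m), then the turn, a rotation vector about the tool's x, y, z in units of pi rad (1.0 is pi rad), then the opening, from -1 (shut) to 1 (fully open), so that 0 is half open. In form: tx ty tz rx ry rz claw; .... A call has 1 to 12 rows; each row shifts and turns the commanded pose from where the row before left it, along the tool's axes as they then stand; what a row does not reach is not made up. A row lasts 1/12 s, in which the tool goes at most 41.7 mm and 7.16 degrees, less where a joint would pass 70% of its speed; a pose out of reach is approached as far as the arm can. A call with a number of a shift or a turn outside -1 to 1 is refused whole. A call with a gripper value outside its range is refused whole. The fingers move at their own pace and stop on an object; "squeeze" is the grip in N (left out, the last holds). Time passes only in rows, so rows that do not move let the fingers close. It gives the time, the measured TCP pose, the force and the opening at its end, in the units of the state.
- manip.get_state(): the state, without advancing time (a new reading comes with each control period).
- get_image(name): name is "side" or "top"; returns the picture (384x512x3 uint8, red, green, blue); there is no depth.
- get_calibration(name): a dict with "fx", "fy", "cx", "cy" (pixels), "D" ([k1, k2, p1, p2, k3] as OpenCV has them; the pictures are not rectified), "cam_to_world" (4x4, takes a point from camera to world coordinates). Camera axes: x right, y down, z forward; pixel columns grow to the right and rows downward; lengths in m; the calibration is good to about 2 mm. A picture is of the moment at which its call begins. get_calibration takes no time and is no camera call.
- ticket.sign_off(): hands the job in, once; it reports no verdict.
The state is a dict: "clock": time; "qpos": joint angles; "qd": joint speeds; "effort": joint torques, N m; "position": TCP position; "ee_rot": TCP orientation; "contact_force": force on the tool from outside, world axes, zero at the start; "moment": the same for the moment, N m; "width": finger opening in m.
Only numpy, scipy, OpenCV 4.12 (cv2) and the standard library are available. Lean on these libraries where they do the work, as an engineer would, in place of code of your own. Each camera call takes 0.05 s, during which the arm holds its last target. There are 200 camera calls.

## Working session

There is one attempt and no reset: what is moved stays moved. The work goes in short steps, Python scripts to look and compute and a tool call to move; the robot and the scene stay as the last step left them, time stands still between calls to the robot, and variables do not carry over. Pictures are saved under pics/ and viewed, about 8 in all and at most 12, crops included, and the job is handed in when it is done.

Besides the shell and the picture viewer there is one more tool, called after ">>>" by a JSON object that holds its "method" and its "body". arm_command: Moves the arm, as the interface text tells. Shifts and turns lie within -1 to 1; 1 stands for 0.1 m of shift or pi rad of turn. Its arguments: {"type":"object","properties":{"series":{"type":"string"},"squeeze":{"type":"number"}},"required":["series"]}

```bash
mkdir -p pics; python3 - <<'E'
from rig import manip,get_image,get_calibration
import cv2,numpy as np
for n in("top","side"):
    im=get_image(n);cv2.imwrite(f"pics/{n}0.png",im[:,:,::-1])
    c=get_calibration(n);print(n,c["fx"],c["fy"],c["cx"],c["cy"],c["D"]);print(np.round(c["cam_to_world"],4))
t=cv2.imread("pics/top0.png");cv2.imwrite("pics/top0b.png",cv2.resize(t,(800,600),interpolation=cv2.INTER_CUBIC))
print(manip.get_state())
E
```

```text
top 443.93732439623875 443.93732439623875 251.36667050413433 186.47659120266167 [-0.14812226  0.          0.          0.          0.        ]
[[-0.0089 -0.9871  0.1599  0.2429]
 [-1.      0.0094  0.0028 -0.0061]
 [-0.0042 -0.1598 -0.9871  1.3517]
 [ 0.      0.      0.      1.    ]]
side 354.3400650291827 354.3400650291827 260.3967523276683 181.87339489848154 [0.01443209 0.         0.         0.         0.        ]
[[-0.9987 -0.029   0.042   0.4129]
 [-0.0492  0.7687 -0.6377  0.5286]
 [-0.0138 -0.6389 -0.7692  0.7035]
 [ 0.      0.      0.      1.    ]]
{'clock': 0.1, 'qpos': array([ 1.04603966e+00,  2.76513919e-01,  1.50598202e+00, -5.77522420e-06,
        1.36069694e+00, -1.20985553e-01]), 'qd': array([-0.0007522 , -0.0018734 , -0.00530637, -0.00037658, -0.00268309,
       -0.00012275]), 'effort': array([ 2.58161548e-03, -4.17696011e+01, -2.46406603e+01, -2.23864222e-04,
        5.83048241e-03,  2.47849408e-05]), 'position': array([0.22567895, 0.52836243, 0.23054615]), 'ee_rot': array([ 0.69256785,  0.14124926,  0.69292309, -0.1423236 ]), 'contact_force': array([ 0.68613385, -0.643667  ,  0.05148091]), 'moment': array([-0.00904628, -0.0317889 , -0.04371982]), 'width': 0.0858209291289718}
```

View pics/top0b.png

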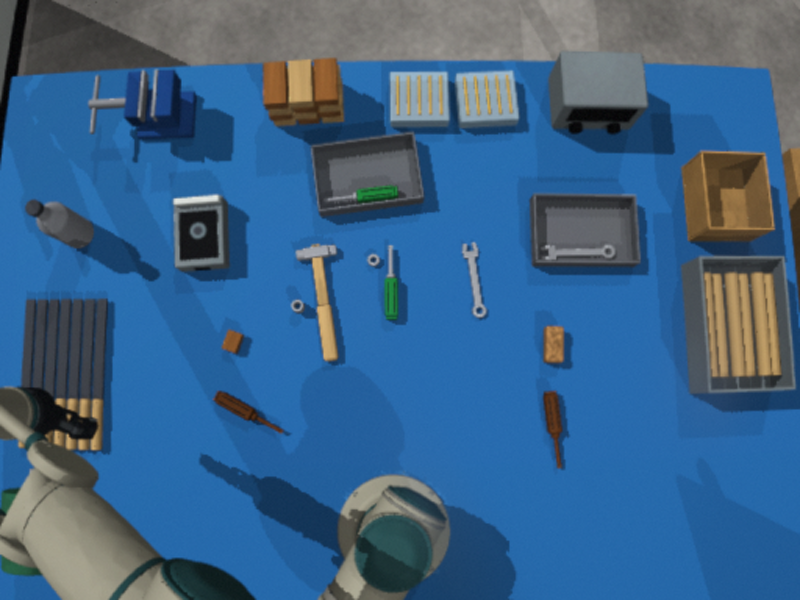

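View pics/side0.png

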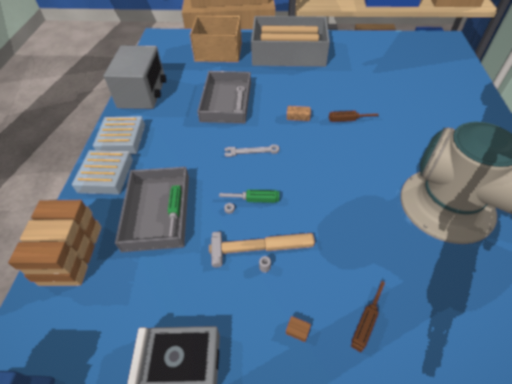

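The top view (800x600) shows these positions:
- Loose green driver at (391,282), spanner at (475,280) and hammer at (320,300).
- Driver tray at the back (367,175), holding the green screwdriver. Spanner tray on the right (584,230). Camera on the left (200,232), lamp bar on its far edge.
- Look-alikes: brown screwdrivers at (250,410) and (554,428). The loose tool that fits "driver" is the green one with the nut to its left.

I'll confirm these in enlarged crops.

```bash
cat > h.py <<'E'
import numpy as np,cv2
from rig import manip,get_image,get_calibration
from scipy.spatial.transform import Rotation as R
def px2w(n,uv,z):
    c=get_calibration(n);K=np.array([[c["fx"],0,c["cx"]],[0,c["fy"],c["cy"]],[0,0,1]])
    p=cv2.undistortPoints(np.array(uv,float).reshape(-1,1,2),K,np.array(c["D"]))[:,0]
    T=np.array(c["cam_to_world"]);d=np.c_[p,np.ones(len(p))]@T[:3,:3].T;o=T[:3,3]
    return o+d*((np.broadcast_to(z,len(p))-o[2])/d[:,2])[:,None]
def w2px(n,P):
    c=get_calibration(n);K=np.array([[c["fx"],0,c["cx"]],[0,c["fy"],c["cy"]],[0,0,1]])
    T=np.linalg.inv(np.array(c["cam_to_world"]))
    return cv2.projectPoints(np.array(P,float).reshape(-1,1,3),cv2.Rodrigues(T[:3,:3])[0],T[:3,3],K,np.array(c["D"]))[0][:,0]
def crop(im,x,y,w,h,s,name):
    cv2.imwrite(name,cv2.resize(im[y:y+h,x:x+w],None,fx=s,fy=s,interpolation=cv2.INTER_CUBIC))
def rot():
    q=manip.get_state()["ee_rot"];return R.from_quat([q[1],q[2],q[3],q[0]])
def move(pos,yaw_y):
    """deltas to a tool-down pose at pos, tool y along world heading yaw_y (mod pi nearest)"""
    s=manip.get_state();r=rot();M=r.as_matrix()
    best=None
    for k in(0,np.pi):
        y=np.array([np.cos(yaw_y+k),np.sin(yaw_y+k),0]);x=np.array([0,0,-1.])
        G=np.c_[x,y,np.cross(x,y)];rv=(r.inv()*R.from_matrix(G)).as_rotvec()
        if best is None or np.linalg.norm(rv)<np.linalg.norm(best):best=rv
    d=M.T@(np.array(pos)-s["position"])
    print("t",np.round(s["clock"],2),"dtool/0.1",np.round(d*10,3),"rot/pi",np.round(best/np.pi,4),"q",np.round(s["qpos"],2))
E
python3 - <<'E'
import cv2
from h import crop
t=cv2.imread("pics/top0.png")
crop(t,105,80,160,155,5,"pics/c1.png".replace("c1","c1")) if 0 else crop(t,105,80,200,150,4,"pics/c1.png")
crop(t,280,110,150,112,5,"pics/c2.png")
E
```

```text
(no output)
```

View pics/c1.png

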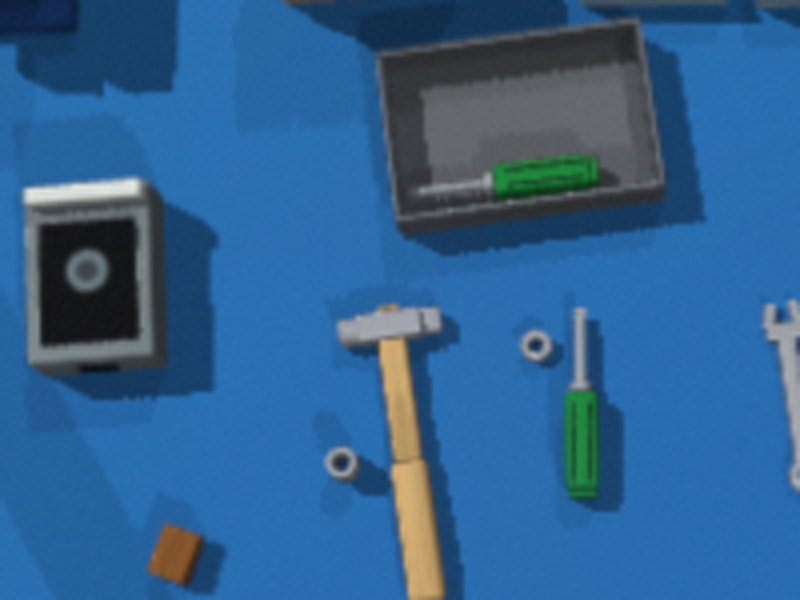

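View pics/c2.png

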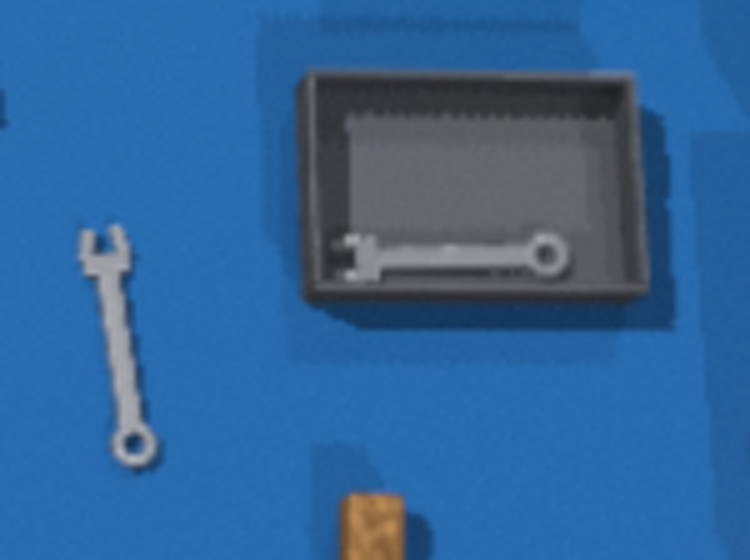

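c1 shows these points:
- Camera lens at (87,270), lamp bar edge from (25,190) to (140,180).
- Hammer head ends at (338,332) and (441,320), neck from (393,345) to (410,455).
- Driver tip (580,308) and butt (582,496).
- Driver-tray rim corners at (378,55), (640,20), (664,190) and (398,225).

c2 shows these points:
- Spanner jaw (103,228) and ring end (136,468).
- Spanner-tray rim corners at (303,73), (635,73), (648,290) and (305,293).

The loose green driver has the nut to its left, which matches the description. The brown ones do not.

```bash
cat > m.py <<'E'
from h import *
def c1(*p):return np.array([105,80])+(np.array(p)+.5)/4-.5
def c2(*p):return np.array([280,110])+(np.array(p)+.5)/5-.5
def sh(n,P):print(n,np.round(P,4).tolist())
def hd(a,b):return np.degrees(np.arctan2((b-a)[1],(b-a)[0]))
d=px2w("top",[c1(580,308),c1(582,496)],.015);sh("driver tip,butt",d);print(hd(d[1],d[0]),np.linalg.norm(d[1]-d[0]))
s=px2w("top",[c2(103,228),c2(136,468)],.008);sh("span jaw ring",s);print(hd(s[1],s[0]),np.linalg.norm(s[1]-s[0]),s.mean(0))
h=px2w("top",[c1(338,332),c1(441,320),c1(393,345),c1(410,455)],[.022,.022,.019,.019]);sh("ham",h);print(hd(h[1],h[0])-90,hd(h[3],h[2]),np.linalg.norm(h[0]-h[1]),(h[0]+h[1])/2)
for n,P in(("dtray",[c1(378,55),c1(640,20),c1(664,190),c1(398,225)]),("stray",[c2(303,73),c2(635,73),c2(648,290),c2(305,293)])):
    w=px2w("top",P,.04);sh(n,w.mean(0));print([np.linalg.norm(w[i]-w[(i+1)%4]).round(3) for i in range(4)],hd(w[1],w[0])-90,hd(w[2],w[3])-90,hd(w[3],w[0]),hd(w[2],w[1]))
w=px2w("top",[c1(87,270),c1(40,225),c1(135,215),c1(140,340),c1(40,348)],.05);sh("cam",w);print(w[1:].mean(0),hd(w[2],w[1])-90,hd(w[3],w[4])-90,hd(w[4],w[1]),hd(w[3],w[2]))
w=px2w("top",[c1(25,190),c1(140,180)],.062);print(hd(w[1],w[0])-90,np.linalg.norm(w[0]-w[1]))
w=px2w("top",[c1(536,346),c1(342,463)],[.012,.028]);sh("nut,socket",w)
E
python3 m.py
```

```text
driver tip,butt [[0.5527, 0.0021, 0.015], [0.4067, 0.0018, 0.015]]
0.12383180783555599 0.14600280979132682
span jaw ring [[0.5575, -0.155, 0.008], [0.4071, -0.1712, 0.008]]
6.135606304828962 0.1512387175863985 [ 0.48233258 -0.16312828  0.008     ]
ham [[0.5343, 0.1882, 0.022], [0.5428, 0.1089, 0.022], [0.5242, 0.146, 0.019], [0.4388, 0.1322, 0.019]]
6.116609987113421 9.13479480538277 0.07977810920462673 [0.53855691 0.14851618 0.022     ]
dtray [0.6958, 0.0472, 0.04]
[np.float64(0.207), np.float64(0.14), np.float64(0.206), np.float64(0.139)] 7.333528135781748 7.1388602803443035 7.229717431916149 6.681259684953844
stray [0.5784, -0.3823, 0.04]
[np.float64(0.211), np.float64(0.139), np.float64(0.214), np.float64(0.139)] 0.13394869115322194 0.1520080668026509 -2.156940648735863 -0.9294557672545991
cam [[0.5793, 0.3787, 0.05], [0.6157, 0.4175, 0.05], [0.6221, 0.3429, 0.05], [0.5239, 0.3352, 0.05], [0.5188, 0.4128, 0.05]]
[0.5701573  0.37711715 0.05      ] 4.928090190903987 3.7769041700031636 2.795262644386605 4.4708556679615485
3.767887244500187 0.09024627410415167
nut,socket [[0.5238, 0.0363, 0.012], [0.4318, 0.1828, 0.028]]
```

```bash
python3 -c "
from h import *
print(rot().as_matrix().round(3))
move([.464,.002,.12],np.pi/2)"
```

```text
[[-0.001  0.393  0.92 ]
 [-0.001  0.92  -0.393]
 [-1.    -0.002 -0.   ]]
t 0.1 dtool/0.1 [ 1.111 -3.902  4.26 ] rot/pi [-0.1285 -0.0002  0.0005] q [ 1.05  0.28  1.51 -0.    1.36 -0.12]
```

>>> {"method": "arm_command", "body": {"series": "0.07 -0.244 0.266 0 0 0 0.3;0.07 -0.244 0.266 0 0 0 0.3;0.07 -0.244 0.266 0 0 0 0.3;0.07 -0.244 0.266 0 0 0 0.3;0.07 -0.244 0.266 0 0 0 0.3;0.07 -0.244 0.266 0 0 0 0.3;0.07 -0.244 0.266 0 0 0 0.3;0.07 -0.244 0.266 0 0 0 0.3;0.07 -0.244 0.266 0 0 0 0.3;0.07 -0.244 0.266 0 0 0 0.3;0.07 -0.244 0.266 0 0 0 0.3;0.07 -0.244 0.266 0 0 0 0.3", "squeeze": 60}}

```text
clock: 1.1
position: [0.4045, 0.1324, 0.1469]
ee_rot: [0.693, 0.142, 0.693, -0.142]
contact_force: [0.9, 1.6, 0.5]
width: 0.0553
```

>>> {"method": "arm_command", "body": {"series": "0.07 -0.244 0.266 0 0 0 0.3;0.07 -0.244 0.266 0 0 0 0.3;0.07 -0.244 0.266 0 0 0 0.3;0.07 -0.244 0.266 0 0 0 0.3;0 0 0 -0.032 0 0 0.3;0 0 0 -0.032 0 0 0.3;0 0 0 -0.032 0 0 0.3;0 0 0 -0.032 0 0 0.3;0 0 0 0 0 0 0.3;0 0 0 0 0 0 0.3"}}

```text
clock: 1.93
position: [0.4637, 0.0025, 0.1191]
ee_rot: [0.707, 0.002, 0.707, -0.001]
contact_force: [0.2, -0.0, -0.8]
width: 0.0553
```

```bash
python3 - <<'E'
from h import *
move([.464,.002,.003],np.pi/2)
for n in("top","side"):cv2.imwrite(f"pics/{n}1.png",get_image(n)[:,:,::-1])
a=cv2.imread("pics/side1.png");t=cv2.imread("pics/top1.png")
A=cv2.resize(a[130:270,180:340],None,fx=3.5,fy=3.5,interpolation=cv2.INTER_CUBIC)
crop(a,180,120,180,150,4.0,"pics/s1.png")
print(w2px("side",[[.464,.002,.013]]))
E
```

```text
t 1.93 dtool/0.1 [ 1.161 -0.006  0.004] rot/pi [-0.0014 -0.0002 -0.0001] q [-0.14  0.21  1.91  0.    1.03 -1.71]
[[254.05651749 196.09539807]]
```

View pics/s1.png

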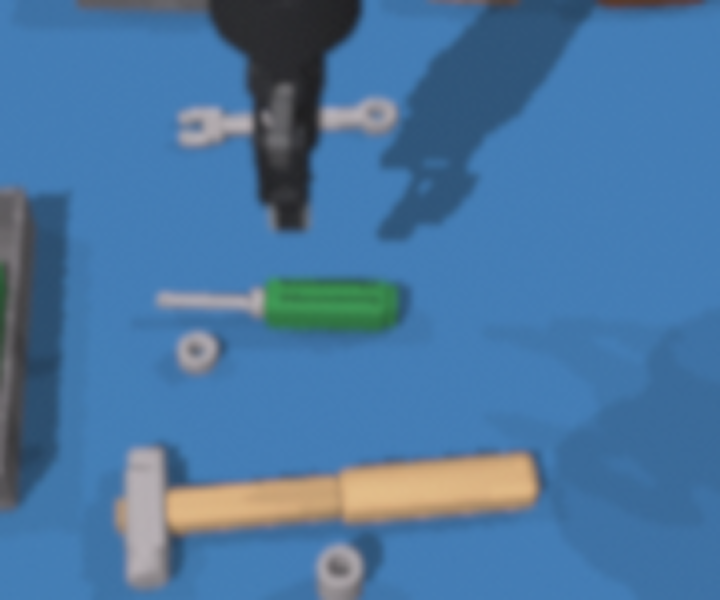

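The side crop shows the gripper centred over the green handle, at (300,303) against a predicted (296,304). I'll descend and grip.

>>> {"method": "arm_command", "body": {"series": "0.2 0 0 0 0 0 0.3;0.2 0 0 0 0 0 0.3;0.2 0 0 0 0 0 0.3;0.2 0 0 0 0 0 0.3;0.15 0 0 0 0 0 0.3;0.1 0 0 0 0 0 0.3;0.07 0 0 0 0 0 0.3;0.04 0 0 0 0 0 0.3;0 0 0 0 0 0 0.3;0 0 0 0 0 0 -0.6;0 0 0 0 0 0 -0.8;0 0 0 0 0 0 -0.8", "squeeze": 50}}

```text
clock: 3.03
position: [0.4648, 0.0024, 0.0042]
ee_rot: [0.708, 0.0, 0.706, -0.001]
contact_force: [0.7, 0.4, -0.8]
width: 0.0248
```

>>> {"method": "arm_command", "body": {"series": "0 0 0 0 0 0 -0.8;0 0 0 0 0 0 -0.8;0 0 0 0 0 0 -0.8;0 0 0 0 0 0 -0.8;-0.05 0 0 0 0 0 -0.8;-0.1 0 0 0 0 0 -0.8;-0.2 0 0 0 0 0 -0.8;-0.2 0 0 0 0 0 -0.8;-0.2 0 0 0 0 0 -0.8;-0.2 0 0 0 0 0 -0.8;-0.2 0 0 0 0 0 -0.8;0 0 0 0 0 0 -0.8"}}

```text
clock: 4.03
position: [0.4663, 0.0023, 0.1219]
ee_rot: [0.71, 0.0, 0.705, -0.001]
contact_force: [0.1, -0.1, 0.0]
width: 0.0251
```

```bash
python3 - <<'E'
from h import *
# driver-tray pose: tool y along tray x heading 7.1deg, tip points to -83 deg
a=np.radians(7.1);c=np.array([.6958,.0472]);ex=np.array([np.cos(a),np.sin(a)]);ey=np.array([-ex[1],ex[0]])
p=c+.022*ex+.016*ey   # driver origin; driver x = -tray y
print(p,manip.get_state()["width"],manip.get_state()["position"],manip.get_state()["contact_force"])
move([*p,.13],a)
E
```

```text
[0.71565368 0.06579654] 0.025119748564961377 [0.46626965 0.00231384 0.12185004] [ 0.14900127 -0.10094403  0.02771293]
t 4.03 dtool/0.1 [-0.064  0.639  2.493] rot/pi [ 0.46    0.0021 -0.0014] q [-0.14  0.2   1.9   0.    1.03 -1.71]
```

>>> {"method": "arm_command", "body": {"series": "-0.01 0.07 0.27 0 0 0 -0.8;-0.01 0.07 0.28 0 0 0 -0.8;-0.01 0.07 0.28 0 0 0 -0.8;-0.01 0.07 0.28 0 0 0 -0.8;-0.01 0.07 0.28 0 0 0 -0.8;0 0.07 0.28 0 0 0 -0.8;0 0.07 0.28 0 0 0 -0.8;0 0.07 0.28 0 0 0 -0.8;0 0.07 0.26 0 0 0 -0.8;0 0 0 0.038 0.001 0 -0.8;0 0 0 0.038 0.001 0 -0.8;0 0 0 0.038 0 0 -0.8"}}

```text
clock: 5.03
position: [0.7127, 0.0654, 0.1211]
ee_rot: [0.692, 0.128, 0.699, -0.129]
contact_force: [0.1, 0.3, -0.8]
width: 0.025
```

>>> {"method": "arm_command", "body": {"series": "0 0 0 0.038 0 0 -0.8;0 0 0 0.038 0 0 -0.8;0 0 0 0.038 0 0 -0.8;0 0 0 0.038 0 0 -0.8;0 0 0 0.038 0 0 -0.8;0 0 0 0.038 0 0 -0.8;0 0 0 0.038 0 0 -0.8;0 0 0 0.038 0 0 -0.8;0 0 0 0.038 0 0 -0.8;0 0 0 0 0 0 -0.8;0 0 0 0 0 0 -0.8"}}

```text
clock: 5.95
position: [0.7124, 0.0651, 0.1221]
ee_rot: [0.531, 0.462, 0.536, -0.466]
contact_force: [0.6, -0.6, -0.6]
width: 0.0248
```

```bash
python3 - <<'E'
from h import *
a=np.radians(7.1)
move([.7157,.0658,.0105],a)
for n in("top","side"):cv2.imwrite(f"pics/{n}2.png",get_image(n)[:,:,::-1])
a=cv2.imread("pics/side2.png");t=cv2.imread("pics/top2.png")
A=cv2.resize(a[130:270,80:240],(640,560));cv2.imwrite("pics/x.png",np.hstack([A[:,:500],]))
L=cv2.resize(a[130:280,90:240],(400,400),interpolation=cv2.INTER_CUBIC);Rr=cv2.resize(t[70:190,170:290],(400,400),interpolation=cv2.INTER_CUBIC)
cv2.imwrite("pics/b2.png",np.hstack([L,Rr]))
E
```

```text
t 5.95 dtool/0.1 [1.116 0.043 0.   ] rot/pi [ 0.005  -0.0006  0.0025] q [-0.01  0.56  1.32  0.    1.27 -0.15]
```

View pics/b2.png

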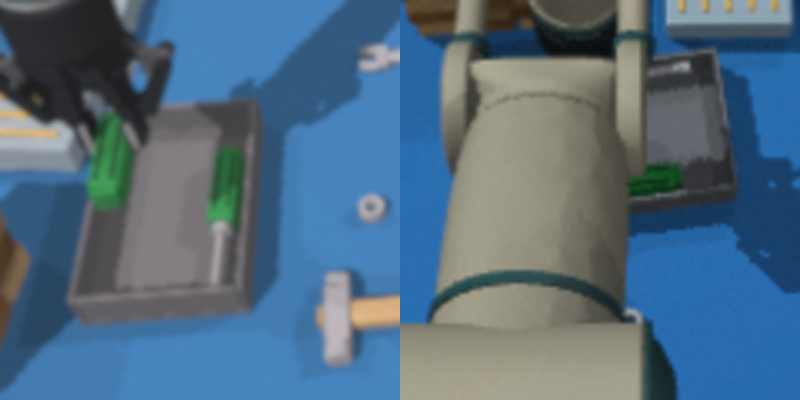

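The driver is held by its handle over the tray (left panel, 110,160), tip to the right and level. I'll lower it.

>>> {"method": "arm_command", "body": {"series": "0.1 0.043 0 0.005 0 0.0025 -0.8;0.2 0 0 0 0 0 -0.8;0.2 0 0 0 0 0 -0.8;0.2 0 0 0 0 0 -0.8;0.15 0 0 0 0 0 -0.8;0.1 0 0 0 0 0 -0.8;0.06 0 0 0 0 0 -0.8;0.05 0 0 0 0 0 -0.8;0.03 0 0 0 0 0 -0.8;0.02 0 0 0 0 0 -0.8;0 0 0 0 0 0 -0.8;0 0 0 0 0 0 -0.8"}}

```text
clock: 7.05
position: [0.7178, 0.0659, 0.013]
ee_rot: [0.53, 0.47, 0.529, -0.468]
contact_force: [0.1, 0.2, -1.5]
width: 0.0249
```

>>> {"method": "arm_command", "body": {"series": "0.015 0 0 0 0 0 -0.8;0.01 0 0 0 0 0 -0.8;0.007 0 0 0 0 0 -0.8;0 0 0 0 0 0 -0.8;0 0 0 0 0 0 -0.8"}}

```text
clock: 7.47
position: [0.7175, 0.066, 0.0093]
ee_rot: [0.529, 0.47, 0.529, -0.468]
contact_force: [-0.7, 0.7, -0.4]
width: 0.0251
```

>>> {"method": "arm_command", "body": {"series": "0 0 0 0 0 0 -0.2;0 0 0 0 0 0 -0.1;0 0 0 0 0 0 -0.05;0 0 0 0 0 0 -0.05;-0.05 0 0 0 0 0 -0.05;-0.15 0 0 0 0 0 -0.05;-0.2 0 0 0 0 0 -0.05;-0.25 0 0 0 0 0 -0.05;-0.25 0 0 0 0 0 -0.05;-0.25 0 0 0 0 0 -0.05;0 0 0 0 0 0 -0.05"}}

```text
clock: 8.38
position: [0.7208, 0.0657, 0.131]
ee_rot: [0.532, 0.472, 0.526, -0.465]
contact_force: [1.6, -0.1, 0.6]
width: 0.0409
```

```bash
python3 - <<'E'
from h import *
print(manip.get_state()["position"],manip.get_state()["width"])
move([.482,-.163,.13],np.radians(96.1))
E
```

```text
[0.72080101 0.06573796 0.13097586] 0.04086063224970671
t 8.38 dtool/0.1 [-0.026 -2.646  1.983] rot/pi [-0.4954  0.0032 -0.0034] q [-0.01  0.55  1.31  0.    1.27 -0.13]
```

>>> {"method": "arm_command", "body": {"series": "0 -0.265 0.198 0 0 0 0;0 -0.265 0.198 0 0 0 0;0 -0.265 0.198 0 0 0 0;0 -0.265 0.198 0 0 0 0;0 -0.265 0.198 0 0 0 0;0 -0.265 0.198 0 0 0 0;0 -0.265 0.198 0 0 0 0;0 -0.265 0.198 0 0 0 0;0 -0.265 0.198 0 0 0 0;0 -0.265 0.198 0 0 0 0;0 0 0 -0.038 0 0 0;0 0 0 -0.038 0 0 0"}}

```text
clock: 9.38
position: [0.4763, -0.164, 0.1233]
ee_rot: [0.582, 0.403, 0.582, -0.401]
contact_force: [0.4, -0.5, -0.1]
width: 0.0429
```

>>> {"method": "arm_command", "body": {"series": "0 0 0 -0.038 0 0 0;0 0 0 -0.038 0 0 0;0 0 0 -0.038 0 0 0;0 0 0 -0.038 0 0 0;0 0 0 -0.038 0 0 0;0 0 0 -0.038 0 0 0;0 0 0 -0.038 0 0 0;0 0 0 -0.038 0 0 0;0 0 0 -0.038 0 0 0;0 0 0 -0.038 0 0 0;0 0 0 -0.038 0 0 0;0 0 0 0 0 0 0"}}

```text
clock: 10.38
position: [0.4778, -0.1627, 0.1232]
ee_rot: [0.707, -0.036, 0.706, 0.037]
contact_force: [-1.0, -0.0, 0.7]
width: 0.0428
```

```bash
python3 - <<'E'
from h import *
move([.482,-.163,.002],np.radians(96.1))
for n in("top","side"):cv2.imwrite(f"pics/{n}3.png",get_image(n)[:,:,::-1])
a=cv2.imread("pics/side3.png")
crop(a,100,100,200,150,4.0,"pics/s3.png")
print(w2px("side",[[.482,-.163,.004]]))
E
```

```text
t 10.38 dtool/0.1 [ 1.212 -0.01   0.039] rot/pi [-0.0008  0.0005 -0.0006] q [-0.47  0.26  1.82  0.    1.06 -2.14]
[[251.26956447 150.57172486]]
```

View pics/s3.png

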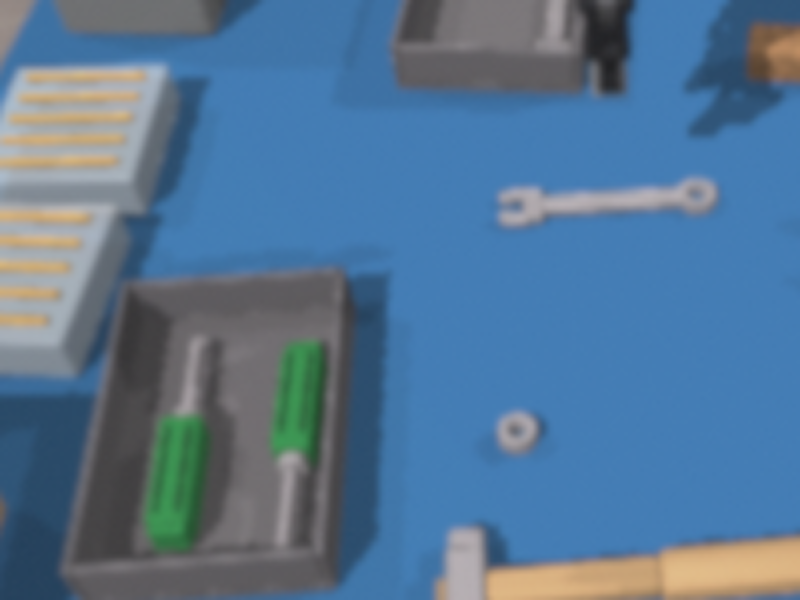

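The driver lies flat in its tray at (180,440). The spanner centre is at (608,200) against a predicted (605,202). I'll descend on the shank.

>>> {"method": "arm_command", "body": {"series": "0.15 -0.01 0.04 0 0 0 0;0.2 0 0 0 0 0 0;0.2 0 0 0 0 0 0;0.2 0 0 0 0 0 0;0.15 0 0 0 0 0 -0.1;0.1 0 0 0 0 0 -0.2;0.07 0 0 0 0 0 -0.3;0.05 0 0 0 0 0 -0.3;0.04 0 0 0 0 0 -0.3;0.02 0 0 0 0 0 -0.3;0 0 0 0 0 0 -0.3;0 0 0 0 0 0 -0.3"}}

```text
clock: 11.48
position: [0.4826, -0.1633, 0.0057]
ee_rot: [0.707, -0.036, 0.705, 0.036]
contact_force: [0.6, 0.0, 0.1]
width: 0.0294
```

>>> {"method": "arm_command", "body": {"series": "0.02 0 0 0 0 0 -0.3;0.015 0 0 0 0 0 -0.3;0 0 0 0 0 0 -0.3;0 0 0 0 0 0 -0.8;0 0 0 0 0 0 -1;0 0 0 0 0 0 -1;0 0 0 0 0 0 -1;0 0 0 0 0 0 -1;0 0 0 0 0 0 -1", "squeeze": 60}}

```text
clock: 12.23
position: [0.4824, -0.1632, 0.0021]
ee_rot: [0.707, -0.036, 0.705, 0.037]
contact_force: [-1.0, -0.4, 5.3]
width: 0.0116
```

>>> {"method": "arm_command", "body": {"series": "-0.04 0 0 0 0 0 -1;-0.1 0 0 0 0 0 -1;-0.2 0 0 0 0 0 -1;-0.25 0 0 0 0 0 -1;-0.25 0 0 0 0 0 -1;-0.25 0 0 0 0 0 -1;-0.15 0 0 0 0 0 -1;0 0 0 0 0 0 -1"}}

```text
clock: 12.9
position: [0.4845, -0.1645, 0.1297]
ee_rot: [0.709, -0.037, 0.703, 0.035]
contact_force: [1.0, -0.4, -0.5]
width: 0.0117
```

```bash
python3 - <<'E'
from h import *
print(manip.get_state()["width"])
move([.598,-.382,.13],np.radians(-.2))
E
```

```text
0.011744964917032398
t 12.9 dtool/0.1 [ 0.011 -2.279  0.908] rot/pi [-0.4664  0.0016  0.0027] q [-0.47  0.26  1.8   0.    1.07 -2.14]
```

>>> {"method": "arm_command", "body": {"series": "0 -0.285 0.114 0 0 0 -1;0 -0.285 0.114 0 0 0 -1;0 -0.285 0.114 0 0 0 -1;0 -0.285 0.114 0 0 0 -1;0 -0.285 0.114 0 0 0 -1;0 -0.285 0.114 0 0 0 -1;0 -0.285 0.114 0 0 0 -1;0 -0.285 0.114 0 0 0 -1;0 0 0 0.038 0 0 -1;0 0 0 0.038 0 0 -1;0 0 0 0.038 0 0 -1;0 0 0 0.038 0 0 -1"}}

```text
clock: 13.9
position: [0.5953, -0.3807, 0.1234]
ee_rot: [0.694, 0.136, 0.695, -0.133]
contact_force: [0.5, 0.2, -1.4]
width: 0.0115
```

>>> {"method": "arm_command", "body": {"series": "0 0 0 0.038 0 0 -1;0 0 0 0.038 0 0 -1;0 0 0 0.038 0 0 -1;0 0 0 0.038 0 0 -1;0 0 0 0.038 0 0 -1;0 0 0 0.038 0 0 -1;0 0 0 0.038 0 0 -1;0 0 0 0.038 0 0 -1;0 0 0 0.038 0 0 -1;0 0 0 0.038 0 0 -1;0 0 0 0 0 0 -1;0 0 0 0 0 0 -1"}}

```text
clock: 14.9
position: [0.5955, -0.3805, 0.1242]
ee_rot: [0.5, 0.5, 0.502, -0.498]
contact_force: [-0.1, -0.2, -0.9]
width: 0.0116
```

```bash
python3 - <<'E'
from h import *
move([.598,-.382,.008],np.radians(-.2))
for n in("top","side"):cv2.imwrite(f"pics/{n}4.png",get_image(n)[:,:,::-1])
a=cv2.imread("pics/side4.png");t=cv2.imread("pics/top4.png")
L=cv2.resize(a[40:150,180:290],(400,400),interpolation=cv2.INTER_CUBIC);Rr=cv2.resize(t[100:190,325:415],(400,400),interpolation=cv2.INTER_CUBIC)
cv2.imwrite("pics/b4.png",np.hstack([L,Rr]))
E
```

```text
t 14.9 dtool/0.1 [1.162 0.025 0.019] rot/pi [ 0.0025 -0.001   0.    ] q [-0.67  0.54  1.35  0.    1.26 -0.67]
```

View pics/b4.png

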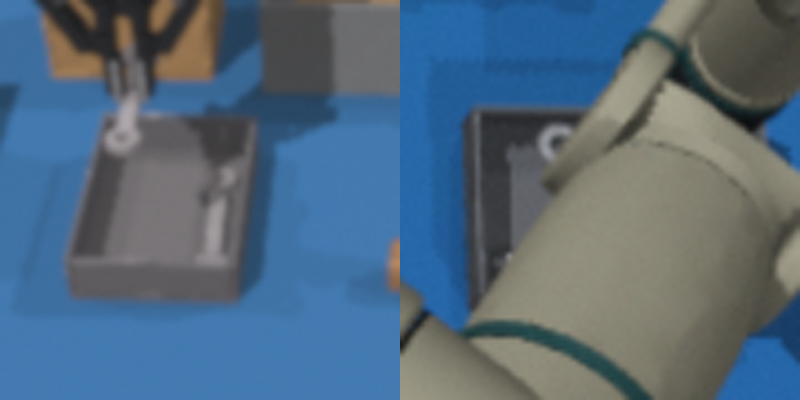

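The spanner is held level, ring at (122,135) in the left panel, above the free part of the tray. I'll lower it.

>>> {"method": "arm_command", "body": {"series": "0.1 0.025 0.02 0 0 0 -1;0.2 0 0 0 0 0 -1;0.2 0 0 0 0 0 -1;0.2 0 0 0 0 0 -1;0.15 0 0 0 0 0 -1;0.1 0 0 0 0 0 -1;0.07 0 0 0 0 0 -1;0.05 0 0 0 0 0 -1;0.03 0 0 0 0 0 -1;0.02 0 0 0 0 0 -1;0 0 0 0 0 0 -1;0 0 0 0 0 0 -1"}}

```text
clock: 16.0
position: [0.5991, -0.383, 0.0143]
ee_rot: [0.501, 0.501, 0.5, -0.499]
contact_force: [-0.3, -0.1, -1.3]
width: 0.0114
```

>>> {"method": "arm_command", "body": {"series": "0.02 0 0 0 0 0 -1;0.02 0 0 0 0 0 -1;0.015 0 0 0 0 0 -1;0.01 0 0 0 0 0 -1;0 0 0 0 0 0 -1;0 0 0 0 0 0 -1"}}

```text
clock: 16.5
position: [0.5987, -0.3827, 0.0072]
ee_rot: [0.5, 0.501, 0.5, -0.499]
contact_force: [-0.9, -0.1, -0.1]
width: 0.0116
```

>>> {"method": "arm_command", "body": {"series": "0 0 0 0 0 0 -0.5;0 0 0 0 0 0 -0.4;0 0 0 0 0 0 -0.3;0 0 0 0 0 0 -0.3;-0.05 0 0 0 0 0 -0.3;-0.15 0 0 0 0 0 -0.3;-0.2 0 0 0 0 0 -0.3;-0.25 0 0 0 0 0 -0.3;-0.25 0 0 0 0 0 -0.3;-0.25 0 0 0 0 0 -0.3;0 0 0 0 0 0 -0.3"}}

```text
clock: 17.42
position: [0.6014, -0.3851, 0.1289]
ee_rot: [0.504, 0.501, 0.496, -0.498]
contact_force: [0.3, -0.5, 1.2]
width: 0.0296
```

```bash
python3 - <<'E'
from h import *
# hammer: refine from first side+top crops. yaw estimates
px=px2w("side",[[180+147/4,120+515/4]],.022);print("side head centre",px)   # s1 crop head top centre
hx=px2w("side",[[180+170/4,120+510/4],[180+535/4,120+478/4]],.019);print(hx,np.degrees(np.arctan2(*(hx[0]-hx[1])[1::-1])))
e=px2w("top",[[209.5,230],[215.5,229.3]],.02);print("grip end",e)
a=np.radians(6.1);h=np.array([.5386,.1485]);o=h-.05*np.array([np.cos(a),np.sin(a)]);print(o)
move([*o,.14],a+np.pi/2)
E
```

```text
side head centre [[0.53536455 0.15509554 0.022     ]]
[[0.52375576 0.14989488 0.019     ]
 [0.32460003 0.12172642 0.019     ]] 8.050477579732304
grip end [[0.32745465 0.12436566 0.02      ]
 [0.32943628 0.10632152 0.02      ]]
[0.4888831 0.1431868]
t 17.42 dtool/0.1 [-0.151 -1.116 -5.284] rot/pi [ 0.4666 -0.0011 -0.004 ] q [-0.67  0.54  1.34  0.    1.25 -0.67]
```

```bash
python3 - <<'E'
from h import *
t=cv2.imread("pics/top0.png");hsv=cv2.cvtColor(t,cv2.COLOR_BGR2HSV)
m=cv2.inRange(hsv,(8,60,110),(30,255,255));n,l,st,c=cv2.connectedComponentsWithStats(m[150:240,190:225])
k=1+np.argmax(st[1:,4]);ys,xs=np.where(l==k);print("handle",st[k])
P=px2w("top",np.c_[xs+190,ys+150],.02)[:,:2]
vx,vy,x0,y0=cv2.fitLine(P.astype(np.float32),cv2.DIST_L2,0,.001,.001).ravel();s=np.sign(vx)
print("handle axis deg",np.degrees(np.arctan2(vy*s,vx*s)),"pt",x0,y0)
u=np.array([vx,vy])*s;pr=(P-[x0,y0])@u;print("ends",[x0,y0]+u*pr.min(),[x0,y0]+u*pr.max())
for nm,f in(("top","pics/top0.png"),("side","pics/side0.png")):
    g=cv2.imread(f);g=cv2.cvtColor(g,cv2.COLOR_BGR2HSV)
    b=cv2.inRange(g[:,:,2],0,60)
    if nm=="top": b[:, :110]=0;b[:,145:]=0;b[:130]=0;b[168:]=0
    else: b[:,:130]=0;b[:,225:]=0;b[:320]=0
    n,l,st,_=cv2.connectedComponentsWithStats(b);k=1+np.argmax(st[1:,4]);print(nm,st[k])
    cn=max(cv2.findContours((l==k).astype(np.uint8),0,1)[0],key=cv2.contourArea)
    W=px2w(nm,cn.reshape(-1,2),.05)[:,:2]
    r=cv2.minAreaRect(W.astype(np.float32));print(r,np.round(cv2.boxPoints(r),4).tolist())
E
```

```text
handle [ 10  14  16  67 509]
handle axis deg 8.01367 pt 0.42121902 0.13172245
ends [0.3271753  0.11848259] [0.52924941 0.14693142]
top [115 135  25  31 631]
((0.5704931616783142, 0.3766540288925171), (0.09444659948348999, 0.0748848170042038), 2.794992446899414) [[0.5214999914169312, 0.4117000102996826], [0.5252000093460083, 0.3370000123977661], [0.6194999814033508, 0.3416000008583069], [0.6158000230789185, 0.4163999855518341]]
side [ 148  333   60   48 2185]
((0.568767786026001, 0.37654539942741394), (0.0932064950466156, 0.07333189249038696), 3.176846742630005) [[0.5202000141143799, 0.4106000065803528], [0.5242999792098999, 0.33739998936653137], [0.6172999739646912, 0.3425000011920929], [0.6133000254631042, 0.4156999886035919]]
```

>>> {"method": "arm_command", "body": {"series": "-0.02 -0.11 -0.38 0 0 0 0;-0.02 -0.08 -0.38 0 0 0 0;-0.02 -0.08 -0.38 0 0 0 0;-0.02 -0.08 -0.38 0 0 0 0;-0.02 -0.08 -0.38 0 0 0 0;-0.02 -0.08 -0.38 0 0 0 0;-0.02 -0.08 -0.38 0 0 0 0;-0.02 -0.08 -0.38 0 0 0 0;-0.02 -0.08 -0.38 0 0 0 0;-0.02 -0.08 -0.38 0 0 0 0;0 -0.08 -0.38 0 0 0 0;0 -0.08 -0.38 0 0 0 0"}}

```text
clock: 18.42
position: [0.4981, 0.0746, 0.1429]
ee_rot: [0.5, 0.501, 0.5, -0.499]
contact_force: [1.2, -0.1, -0.7]
width: 0.0429
```

>>> {"method": "arm_command", "body": {"series": "0 -0.08 -0.38 0 0 0 0;0 -0.08 -0.34 0 0 0 0;0 0 0 -0.038 0 0 0;0 0 0 -0.038 0 0 0;0 0 0 -0.038 0 0 0;0 0 0 -0.038 0 0 0;0 0 0 -0.038 0 0 0;0 0 0 -0.038 0 0 0;0 0 0 -0.038 0 0 0;0 0 0 -0.038 0 0 0;0 0 0 -0.038 0 0 0;0 0 0 -0.038 0 0 0"}}

```text
clock: 19.42
position: [0.4825, 0.1449, 0.1427]
ee_rot: [0.695, 0.131, 0.695, -0.129]
contact_force: [1.0, 0.3, 0.3]
width: 0.0428
```

>>> {"method": "arm_command", "body": {"series": "0 0 0 -0.038 0 0 0;0 0 0 -0.038 0 0 0;0 0 0 -0.038 0 0 0;0 0 0 -0.038 0 0 0;0 0 0 0 0 0 0;0 0 0 0 0 0 0"}}

```text
clock: 19.92
position: [0.4826, 0.1449, 0.1428]
ee_rot: [0.707, -0.034, 0.706, 0.036]
contact_force: [-0.3, -0.6, -0.2]
width: 0.0431
```

```bash
python3 - <<'E'
from h import *
a=np.radians(8.0);h=np.array([.5386,.1485]);o=h-.05*np.array([np.cos(a),np.sin(a)]);print(o)
move([*o,.003],a+np.pi/2)
for n in("top","side"):cv2.imwrite(f"pics/{n}5.png",get_image(n)[:,:,::-1])
t=cv2.imread("pics/top0.png");s=cv2.imread("pics/side5.png")
A=cv2.resize(t[118:178,105:155],(500,600),interpolation=cv2.INTER_CUBIC) # x10
B=cv2.resize(s[220:295,195:270],(300,300),interpolation=cv2.INTER_CUBIC) # x4
C=cv2.resize(s[318:384,125:225],(300,198),interpolation=cv2.INTER_CUBIC) # x3
D=np.zeros((102,300,3),np.uint8)
cv2.imwrite("pics/v9.png",np.hstack([A,np.vstack([B,C,D])]))
# project candidate block models with origin at lens vs window-centre
for nm,c in(("lens",(.579,.379)),("rect",(.5697,.3766))):
    q=np.radians(3);ex=np.array([np.cos(q),np.sin(q)]);ey=np.array([-ex[1],ex[0]])
    P=[[*(np.array(c)+x*ex+y*ey),.05] for x,y in((-.07,.05),(-.07,-.05),(.056,-.05),(.056,.05))]
    print(nm,((w2px("top",P)-[105,118]+.5)*10).round().tolist())
print("pred hammer origin side px in B",(w2px("side",[[*o,.015]])-[195,220])*4)
E
```

```text
[0.4890866  0.14154134]
t 19.92 dtool/0.1 [ 1.398 -0.042  0.059] rot/pi [-0.013   0.0005 -0.0005] q [ 0.15  0.24  1.79  0.    1.11 -1.52]
lens [[60.0, 532.0], [382.0, 510.0], [376.0, 110.0], [59.0, 133.0]]
rect [[66.0, 562.0], [388.0, 541.0], [382.0, 139.0], [65.0, 162.0]]
pred hammer origin side px in B [[175.2002893  102.42078262]]
```

View pics/v9.png

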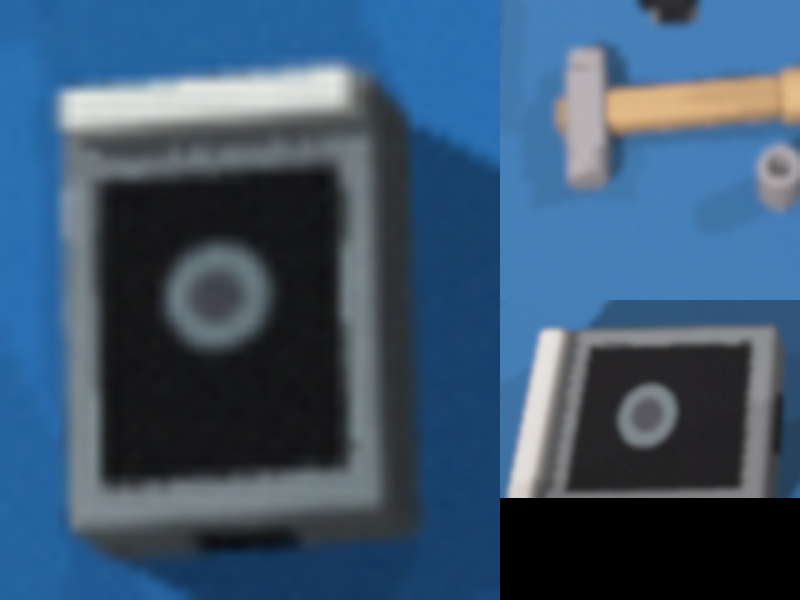

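The block's near corners at (70,535) and (383,512) fit the model centred on the lens, so the lens marks the block centre and is the target. The gripper is lined up over the hammer's neck, with the socket clear at (780,180). I'll descend.

>>> {"method": "arm_command", "body": {"series": "0.1 -0.04 0.06 0 0 0 0;0.2 0 0 -0.013 0 0 0;0.2 0 0 0 0 0 0;0.2 0 0 0 0 0 0;0.2 0 0 0 0 0 0;0.15 0 0 0 0 0 0;0.1 0 0 0 0 0 0;0.08 0 0 0 0 0 0;0.06 0 0 0 0 0 0;0.05 0 0 0 0 0 0;0 0 0 0 0 0 0;0 0 0 0 0 0 0"}}

```text
clock: 21.02
position: [0.4897, 0.1418, 0.0091]
ee_rot: [0.706, -0.05, 0.704, 0.051]
contact_force: [0.9, 0.4, -0.3]
width: 0.0426
```

```bash
python3 - <<'E'
from h import *
a=np.radians(8.0)
move([.4891,.1415,.003],a+np.pi/2);print(manip.get_state()["position"],manip.get_state()["contact_force"])
print("lens",px2w("side",[[174.3,356.3]],.05),px2w("top",[[126.3,147.2]],.05))
w=px2w("top",np.array([[70,535],[383,512]])/10+[105,118]-np.array([.45,.45]),.05);d=w[0]-w[1];print("near edge",w,np.degrees(np.arctan2(d[1],d[0]))-90)
E
```

```text
t 21.02 dtool/0.1 [ 0.061 -0.002 -0.006] rot/pi [ 0.001   0.0008 -0.0005] q [ 0.14  0.41  1.95  0.    0.78 -1.57]
[0.48968455 0.14181644 0.00907552] [ 0.89032572  0.40930114 -0.26925284]
lens [[0.57614832 0.37779104 0.05      ]] [[0.57903181 0.37890382 0.05      ]]
near edge [[0.50522697 0.42183678 0.05      ]
 [0.51107192 0.3248261  0.05      ]] 3.447935141066438
```

>>> {"method": "arm_command", "body": {"series": "0.025 0 0 0 0 0 0;0.02 0 0 0 0 0 0;0.015 0 0 0 0 0 0;0 0 0 0 0 0 0;0 0 0 0 0 0 -0.5;0 0 0 0 0 0 -1;0 0 0 0 0 0 -1;0 0 0 0 0 0 -1;0 0 0 0 0 0 -1;0 0 0 0 0 0 -1;0 0 0 0 0 0 -1", "squeeze": 110}}

```text
clock: 21.93
position: [0.4895, 0.1417, 0.0035]
ee_rot: [0.706, -0.05, 0.704, 0.051]
contact_force: [-0.8, -0.2, 4.7]
width: 0.0189
```

>>> {"method": "arm_command", "body": {"series": "-0.04 0 0 0 0 0 -1;-0.08 0 0 0 0 0 -1;-0.12 0 0 0 0 0 -1;-0.15 0 0 0 0 0 -1;-0.2 0 0 0 0 0 -1;-0.2 0 0 0 0 0 -1;-0.2 0 0 0 0 0 -1;-0.2 0 0 0 0 0 -1;-0.2 0 0 0 0 0 -1;-0.2 0 0 0 0 0 -1;-0.2 0 0 0 0 0 -1;0 0 0 0 0 0 -1"}}

```text
clock: 22.93
position: [0.4913, 0.1419, 0.1857]
ee_rot: [0.709, -0.05, 0.702, 0.051]
contact_force: [1.8, 0.6, -3.3]
width: 0.0195
```

```bash
cat > g.py <<'E'
from h import *
import sys
# hammer grasp in tool frame fixed at pick: head centre relative to TCP
s=manip.get_state();print(s["width"],s["position"].round(4),s["contact_force"].round(1),s["moment"].round(2))
yaw=np.radians(float(sys.argv[1]) if len(sys.argv)>1 else 3.3);hx=float(sys.argv[2]) if len(sys.argv)>2 else .049
c=np.array([.5778,.378]);p=c-hx*np.array([np.cos(yaw),np.sin(yaw)])
move([*p,.2-.011+.0035],yaw+np.pi/2)   # head centre z=.20 -> underside .189
M=rot().as_matrix();print("tool z tilt deg",np.degrees(np.arcsin(M[2,2])),"tool y tilt",np.degrees(np.arcsin(M[2,1])),"yaw",np.degrees(np.arctan2(M[1,2],M[0,2])))
E
python3 g.py
```

```text
0.0194610022490861 [0.4913 0.1419 0.1857] [ 1.8  0.6 -3.3] [-0.04 -0.05  0.03]
t 22.93 dtool/0.1 [-0.057  2.256  0.705] rot/pi [ 0.0271  0.003  -0.0007] q [ 0.14  0.21  1.72  0.    1.21 -1.57]
tool z tilt deg 0.547624596241728 tool y tilt 0.09910066024768527 yaw 8.185955260983452
```

>>> {"method": "arm_command", "body": {"series": "-0.03 0.15 0.04 0 0 0 -1;-0.03 0.21 0.066 0 0 0 -1;-0.01 0.21 0.066 0 0 0 -1;0 0.21 0.066 0 0 0 -1;0 0.21 0.066 0 0 0 -1;0 0.21 0.066 0 0 0 -1;0 0.21 0.066 0 0 0 -1;0 0.21 0.066 0 0 0 -1;0 0.21 0.066 0 0 0 -1;0 0.21 0.066 0 0 0 -1;0 0.15 0.05 0 0 0 -1;0 0.1 0.03 0 0 0 -1"}}

```text
clock: 23.93
position: [0.5264, 0.3798, 0.1872]
ee_rot: [0.705, -0.05, 0.706, 0.051]
contact_force: [-0.6, 0.6, -3.8]
width: 0.0194
```

>>> {"method": "arm_command", "body": {"series": "0 0 0 0.009 0 0 -1;0 0 0 0.009 0.001 0 -1;0 0 0 0.009 0.001 0 -1;0 0 0 0 0 0 -1;0 0 0 0 0 0 -1;0 0 0 0 0 0 -1"}}

```text
clock: 24.43
position: [0.5268, 0.3778, 0.1887]
ee_rot: [0.705, -0.02, 0.709, 0.021]
contact_force: [-0.3, -0.6, -3.0]
width: 0.0194
```

```bash
python3 g.py; python3 - <<'E'
from h import *
for n in("top","side"):cv2.imwrite(f"pics/{n}6.png",get_image(n)[:,:,::-1])
t=cv2.imread("pics/top6.png");s=cv2.imread("pics/side6.png")
cv2.imwrite("pics/v10.png",np.hstack([cv2.resize(t[100:230,90:220],(400,400),interpolation=cv2.INTER_CUBIC),cv2.resize(s[184:384,100:300],(400,400),interpolation=cv2.INTER_CUBIC)]))
E
```

```text
0.01943224828799921 [0.5268 0.3778 0.1887] [-0.3 -0.6 -3. ] [-0.02  0.09  0.  ]
t 24.43 dtool/0.1 [-0.038 -0.028  0.019] rot/pi [ 0.0002 -0.0018 -0.0003] q [ 0.51  0.41  1.4   0.    1.33 -1.12]
tool z tilt deg -0.323307233230291 tool y tilt 0.05368520467425428 yaw 3.341073511600129
```

View pics/v10.png

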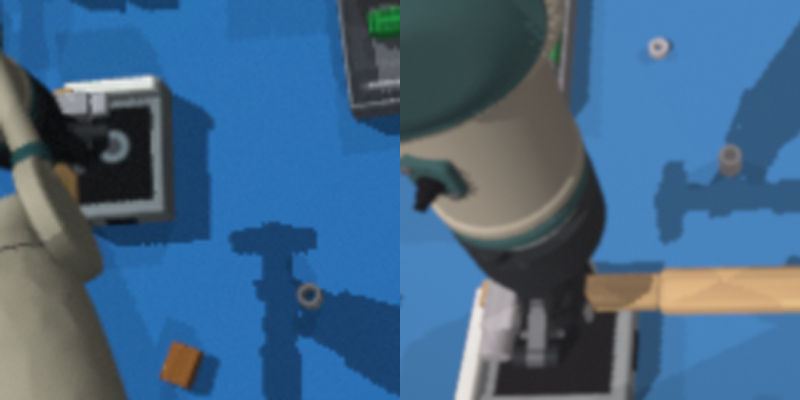

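>>> {"method": "arm_command", "body": {"series": "-0.02 -0.028 0.02 0 -0.001 0 -1;-0.018 0 0 0 -0.001 0 -1;0 0 0 0 0 0 -1;0 0 0 0 0 0 -1;0 0 0 0 0 0 -1"}}

```text
clock: 24.95
position: [0.5293, 0.3756, 0.1933]
ee_rot: [0.707, -0.02, 0.706, 0.021]
contact_force: [-1.2, -0.3, -3.9]
width: 0.0189
```

```bash
python3 g.py; python3 - <<'E'
from h import *
s=manip.get_state();M=rot().as_matrix();B=np.c_[M[:,2],M[:,1],-M[:,0]];B[:,1]*=1  # hammer x=tool z, y=tool y, z=-tool x
o=s["position"]-.0035*B[:,2]-.0006*B[:,0]
pr=lambda P:o+np.array(P)@B.T
print("head",pr([[.05,0,.011]]))
S=[]
for n,(x0,y0,w,h) in(("top",(90,90,100,120)),("side",(110,264,200,120))):
    im=get_image(n)[:,:,::-1].copy();cv2.imwrite(f"pics/{n}7.png",im)
    k=400/w;A=cv2.resize(im[y0:y0+h,x0:x0+w],None,fx=k,fy=k,interpolation=cv2.INTER_CUBIC)
    for lo,hi in(((.039,-.04,0),(.061,.04,.022)),((-.166,-.014,0),(-.056,.014,.022))):
        c=np.array([[x,y,z] for x in(lo[0],hi[0]) for y in(lo[1],hi[1]) for z in(lo[2],hi[2])])
        q=((w2px(n,pr(c))-[x0,y0]+.5)*k-.5).round().astype(int)
        for i in range(8):
            for j in range(i):
                if bin(i^j).count("1")==1:cv2.line(A,tuple(map(int,q[i])),tuple(map(int,q[j])),(0,0,255),1)
    F=np.zeros((480,400,3),np.uint8);F[:A.shape[0]]=A[:480];S.append(F)
cv2.imwrite("pics/v11.png",np.hstack(S))
E
```

```text
0.01894622160869572 [0.5293 0.3756 0.1933] [-1.2 -0.3 -3.9] [0.01 0.1  0.03]
t 24.95 dtool/0.1 [ 0.008 -0.004 -0.004] rot/pi [ 0.0002  0.0006 -0.0006] q [ 0.51  0.41  1.4   0.    1.33 -1.12]
tool z tilt deg 0.11169941884886118 tool y tilt 0.09921965616666345 yaw 3.3274075939398036
head [[0.57857074 0.37845758 0.2009293 ]]
```

View pics/v11.png

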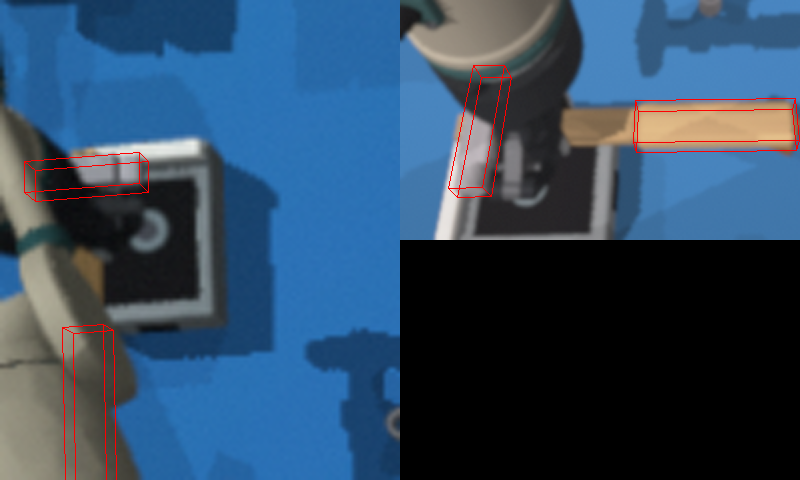

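The overlay agrees: the grip box matches in the side view, and the head's right end matches at (140,165) in the top view. The head appears about 2 mm far toward +x, so I'll make a small trim and take a last look at the trays.

>>> {"method": "arm_command", "body": {"series": "0.005 0 -0.018 0 0 0 -1;0 0 0 0 0 0 -1;0 0 0 0 0 0 -1;0 0 0 0 0 0 -1;0 0 0 0 0 0 -1;0 0 0 0 0 0 -1"}}

```text
clock: 25.55
position: [0.5275, 0.3755, 0.1926]
ee_rot: [0.707, -0.02, 0.706, 0.021]
contact_force: [-0.3, -0.5, -3.6]
width: 0.019
```

```bash
python3 g.py; python3 - <<'E'
from h import *
t=get_image("top")[:,:,::-1];t=cv2.resize(t[70:240,160:420],None,fx=3,fy=3,interpolation=cv2.INTER_CUBIC);cv2.imwrite("pics/v12.png",t)
E
```

```text
0.019024461344911935 [0.5275 0.3755 0.1926] [-0.3 -0.5 -3.6] [-0.01  0.02  0.02]
t 25.55 dtool/0.1 [ 0.001 -0.004  0.014] rot/pi [ 0.0001  0.0006 -0.0005] q [ 0.51  0.41  1.4   0.    1.33 -1.12]
tool z tilt deg 0.10032955389617568 tool y tilt 0.09035593247176738 yaw 3.3254416059834098
```

View pics/v12.png

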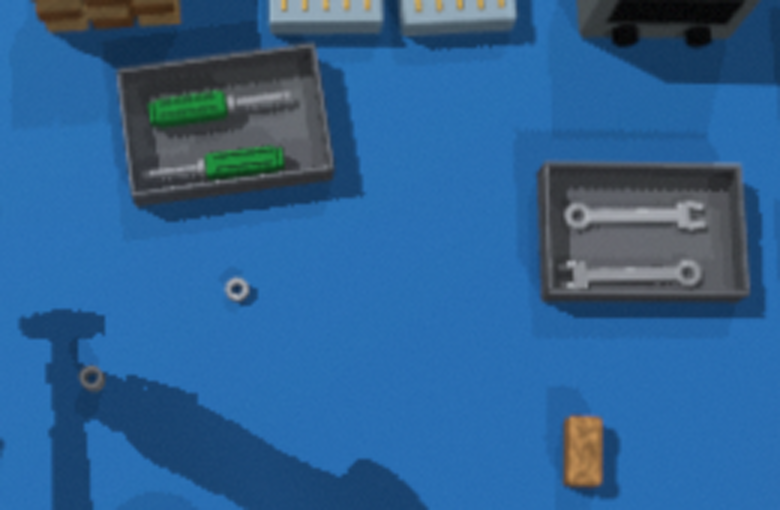

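The picture shows the driver flat in its tray (220,105) and the spanner flat in its tray (635,215). The nut, socket and block look unmoved. I'll hand in.

```bash
python3 -c "
from rig import ticket
print(ticket.sign_off())"
```

```text
the job is handed in; nothing more can be done
None
```

I handed the job in at about 25.6 s, with the arm still holding the hammer over the inspection camera. The green driver went into the driver tray first, then the spanner into the spanner tray, and the hammer was picked up last.

**Trays:** the last picture shows both tools lying flat in the free part of their trays, beside the ones already there. The nut, socket and sanding block look unmoved. I did not check the offcut in that last picture, but it stood in place in an earlier one taken during the hammer move.

**Hammer:** the head centre is estimated at about (0.577, 0.378, 0.200) m, 15 cm above the window. It is level to about 0.1° by the tool pose, which does not rule out a small slip in the grip. It is turned 3.3°, square to the lamp bar with the handle pointing away, and the grip is holding at 110 N.

**Checks that disagreed:**
- **Window centre:** the middle of the black window area lies about 9 mm nearer the robot than the lens. I aimed at the lens, because the block's outline showed it at the block's centre.
- **Lens position:** the two cameras differed by about 3 mm, so I used the mean.
- **Hammer position:** the overlay suggested the head was about 2 mm too far forward, so I moved it back by that amount. I did not redo the overlay afterwards.

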